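Make up an extraction kit and a spot-test kit

TASK

Make up the two kits for the next samples in their fitted trays: the tube with the leaf sample, its orange cap and the jar of salt belong in the longer tray, the petri dish and the dropper bottle in the shorter one, each put down flat in the well made for it, the right way up. Leave the wash bottle and the glass beaker where they stand.

Things in the scene. Friction and masses are not known exactly. Their poses are not given: they have to be found in the camera images.
- extraction_tray: longer kit tray, fixed; white shell 100 x 200 x 32 mm high, grey insert with its top at 30 mm. Origin: centre of underside; z up, y along the row of three round wells, -x the side with the label. Wells (x, y; diameter; floor height over the bench, mm): jar well (0, -55), 72, 12; shallow cap recess in the middle (0, +14), 46, 23; deep tube well (0, +69), 43, 8. Lips at the ends: 216 mm over all.
- spot_test_tray: shorter kit tray, fixed; white shell 100 x 152 x 32 mm high (168 mm over the end lips), grey insert with its top at 30 mm. Origin: centre of underside; z up, y along the row of two round wells, -x the side with the label. Wells (x, y; diameter; floor height over the bench, mm): wide shallow dish recess (0, -27), 78, 23; small bottle well (0, +45), 38, 12.
- tube: open, self-standing clear centrifuge tube with a green leaf sample in its lower part, 31 mm diameter, 128 mm tall, standing upright. Origin: centre of its underside, z up its axis. Grasp round the middle.
- cap: orange screw cap of the tube, 34 mm diameter, 13 mm tall, lying flat. Origin: centre of its underside, z up.
- jar: clear jar of pinkish-white buffer salt with its lid on, 60 mm diameter, 80 mm tall (lid from 65 mm up, 58 mm diameter). Origin: centre of its underside, z up.
- dish: clear petri dish, 66 mm diameter, 14 mm tall, lying flat. Origin: centre of its underside, z up.
- dropper: small white dropper bottle with a pointed blue screw cap: body 26 mm diameter up to 49 mm, cap 17 mm diameter, 76 mm tall in all, standing. Origin: centre of its underside, z up.
- wash: bystander: white wash bottle with a blue cap and a bent spout, 63 mm body diameter, 180 mm tall. Origin: at the underside. To be left where it stands.
- beaker: bystander: small glass beaker with a spout, 76 x 64 mm, 80 mm tall. Origin: at the underside. To be left where it stands.
Mind the look-alikes: they are no part of the job. Of the things shaped like the cap, the orange one is meant.

How it is judged:
By the outcome, as a careful person would: the job done as asked, in the order asked, and still so for the second after the job is handed in, with the robot touching nothing.
It also fails if it takes over 136 s, if anything falls off the work surface, if the arm or the gripper's body presses on something with over 40 N, if the wrist force passes 120 N, or if a joint passes its speed limit or range.

ROBOT

A 6-joint arm with a two-finger parallel gripper is mounted at the origin on a cart in front of the work surface, level with it; the furniture and walls round the work are solid. World frame = base frame: x ahead of the robot, y to its left, z up, the work surface at z = 0. Lengths are in m, angles in rad, forces in N, time in s.
With the tool pointing down it reaches from about 0.35 to 0.85 m from the base axis. Payload 8.1 kg.
Tool frame: the origin (TCP) lies on the centre line of the jaws, within the pads' length; the fingertips stand 17 mm ahead of it and the grasp point (between the pads) lies 2 mm behind it; z points along the fingers, y is the line along which they close (so a half turn about z gives the same grasp; the last joint's range is limited). The gripper opens to 93 mm and grips with 3 to 60 N. Pads are 15 mm wide; open, the fingers measure 128 mm over their backs; the gripper's body (75 mm by 188 mm) begins 65 mm behind the grasp point.
Start: joints at [-1.241, 0.13, 1.488, -0, 1.523, -0.085], TCP at [0.242, -0.549, 0.236] pointing down, gripper open.
Joint ranges: [-2.96, 2.96], [-0.89, 2.26], [0.02, 2.5], [-1.34, 4.48], [0, 2.73], [-2.66, 2.66]. Speed limits (rad/s): [2.39, 2.39, 2.79, 3.14, 3.14, 3.14].

INTERFACE

Orientations are given as a rotation vector (axis times angle).
In Python, from plant import status, eyes, robot gives the robot as it stands. The module is installed in compiled form; this text tells all that it offers.
- The arm moves only by the tool servo_tool, never from a script. Its argument "plan" is text: rows parted by semicolons, each of 4 numbers parted by spaces: the shift along the tool's x, y, z in m, then the turn about the tool's z in degrees. A call has 1 to 12 rows; each row is the pose to reach, as a shift and turn from the pose commanded when the call began, along the tool's axes at that moment; what a row does not reach only later rows make up. A row lasts 1/12 s, in which the tool goes at most 41.7 mm and 7.16 degrees, less where a joint would pass 70% of its speed; a pose out of reach is approached as far as the arm can. A call with a gripper value outside its range is refused whole. "grip" is the closure, from -1 (fully open) to 1 (shut), set as the call begins (left out, the last holds). The fingers move at their own pace and stop on an object; "grip_force" is the grip in N (left out, the last holds). Time passes only in rows, so rows that repeat a pose let the fingers close. It gives the time, the measured TCP pose, the force, the opening and the grip force at its end, in the units of the state.
- status.read_state(): the state, without advancing time (a new reading comes with each control period).
- eyes.read_camera(name): name is "side" or "top" or "wrist"; returns a dict with "image" (420x560x3 uint8, blue, green, red), "fovy" (degrees; the focal length in pixels is half the picture's height over the tangent of half this angle, whatever the lens; pixels are square), "cx", "cy" (the principal point, pixels), "world_from_camera" (4x4, takes a point from camera to world coordinates); the wrist camera has in their place "hand_eye" (4x4, takes a point from camera to tool coordinates, whose origin is the TCP and whose axes are the flange's). Camera axes: x right, y down, z forward; pixel columns grow to the right and rows downward; lengths in m; the calibration is good to about 2 mm. A picture is of the moment at which its call begins: read the wrist's pose just before it. There is no depth.
- robot.close_job(): hands the job in; it is judged then, once.
The state is a dict: "t": time; "q": joint angles; "dq": joint speeds; "joint_torque": joint torques, N m; "tool_pos": TCP position; "orientation": TCP orientation; "force": force on the tool from outside, world axes, zero at the start; "wrist_torque": the same for the moment, N m; "opening": finger opening in m; "gripper_force": force on a finger pad.
Only numpy, scipy, OpenCV 4.12 (cv2) and the standard library are available. Lean on these libraries where they do the work, as an engineer would, in place of code of your own. Each camera call takes 0.05 s, during which the arm holds its last target. There are 200 camera calls.

## Working session

There is one attempt and no reset: what is moved stays moved. The work goes in short steps, Python scripts to look and compute and a tool call to move; the robot and the scene stay as the last step left them, time stands still between calls to the robot, and variables do not carry over. Pictures are saved under pics/ and viewed, at most 14 in all, crops included, and the job is handed in when it is done.

Besides the shell and the picture viewer there is one more tool, called as a command line: name --argument value ..., lists and objects as JSON in quotes. servo_tool: Moves the arm, as the interface text tells. Its arguments: {"type":"object","properties":{"plan":{"type":"string"},"grip":{"type":"number"},"grip_force":{"type":"number"}},"required":["plan"]}

```bash
mkdir -p pics
cat > h.py <<'E'
import numpy as np, cv2
from scipy.spatial.transform import Rotation as R
from plant import status, eyes, robot
def cam(name):
    s=status.read_state(); c=eyes.read_camera(name); im=c["image"]
    f=im.shape[0]/2/np.tan(np.radians(c["fovy"])/2)
    if name=="wrist":
        T=np.eye(4);T[:3,:3]=R.from_rotvec(s["orientation"]).as_matrix();T[:3,3]=s["tool_pos"]
        W=T@c["hand_eye"]
    else: W=c["world_from_camera"]
    return dict(im=im,f=f,cx=c.get("cx",280),cy=c.get("cy",210),W=np.array(W))
def ray(c,u,v):
    d=c["W"][:3,:3]@np.array([(u-c["cx"])/c["f"],(v-c["cy"])/c["f"],1]); return c["W"][:3,3],d/np.linalg.norm(d)
def onz(c,u,v,z):
    o,d=ray(c,u,v); return o+d*(z-o[2])/d[2]
def proj(c,p):
    q=c["W"][:3,:3].T@(np.array(p)-c["W"][:3,3]); return c["cx"]+c["f"]*q[0]/q[2],c["cy"]+c["f"]*q[1]/q[2]
E
python3 - <<'E'
from h import *
s=status.read_state()
print({k:np.round(v,3) for k,v in s.items()})
for n in ["top","side"]:
    c=cam(n); cv2.imwrite(f"pics/{n}0.png",cv2.resize(c["im"],(800,600),interpolation=cv2.INTER_CUBIC)); print(n,c["f"],c["cx"],c["cy"],np.round(c["W"],3).tolist())
    np.save(f"{n}0.npy",c,allow_pickle=True)
print(R.from_rotvec(s["orientation"]).as_matrix().round(3))
c=eyes.read_camera("wrist");print(c["hand_eye"])
E
```

```text
{'t': np.float64(0.0), 'q': array([-1.241,  0.131,  1.489, -0.   ,  1.523, -0.085]), 'dq': array([-0.001,  0.   , -0.   ,  0.   ,  0.   ,  0.   ]), 'joint_torque': array([ 2.0000e-03, -5.5985e+01, -4.9176e+01,  7.7000e-02,  3.6000e-02,
       -0.0000e+00]), 'tool_pos': array([ 0.242, -0.549,  0.235]), 'orientation': array([-3.072, -0.647,  0.   ]), 'force': array([-0.782, -0.175,  0.556]), 'wrist_torque': array([ 0.008,  0.051, -0.011]), 'gripper_force': np.float64(0.0), 'opening': np.float64(0.093)}
top 450.4857517742387 282.7035441607449 213.56583822561288 [[-0.011, -0.99, 0.138, 0.332], [-1.0, 0.014, 0.014, -0.007], [-0.016, -0.138, -0.99, 1.164], [0.0, 0.0, 0.0, 1.0]]
side 464.4558001334689 278.0534605604763 210.68081008988116 [[-0.995, -0.049, 0.087, 0.358], [-0.1, 0.56, -0.822, 1.198], [-0.009, -0.827, -0.562, 0.857], [0.0, 0.0, 0.0, 1.0]]
[[ 0.915  0.403 -0.001]
 [ 0.403 -0.915  0.002]
 [ 0.    -0.002 -1.   ]]
[[-3.14105088e-05 -9.57184592e-01 -2.89478247e-01  8.12114167e-02]
 [ 9.99999902e-01  9.75703692e-05 -4.31132084e-04  4.44638868e-05]
 [ 4.40917487e-04 -2.89478232e-01  9.57184496e-01 -1.49948700e-01]
 [ 0.00000000e+00  0.00000000e+00  0.00000000e+00  1.00000000e+00]]
```

View pics/top0.png

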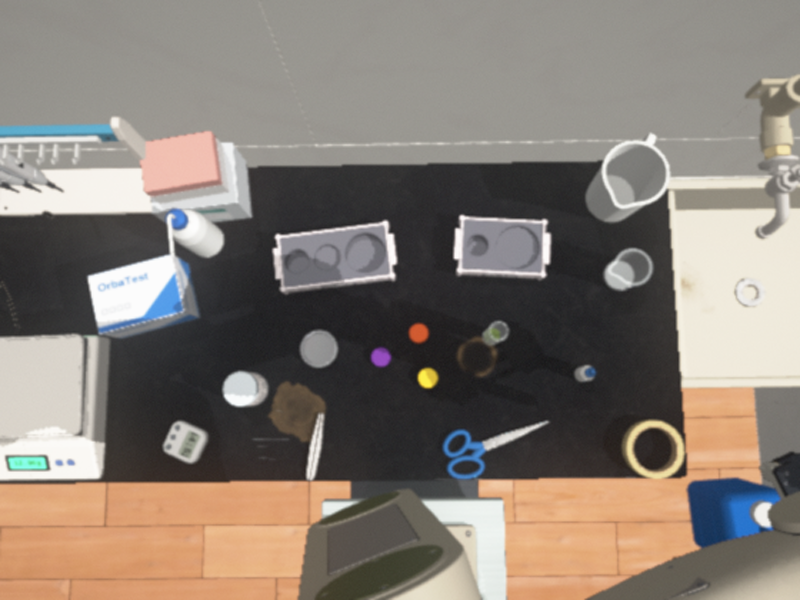

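View pics/side0.png

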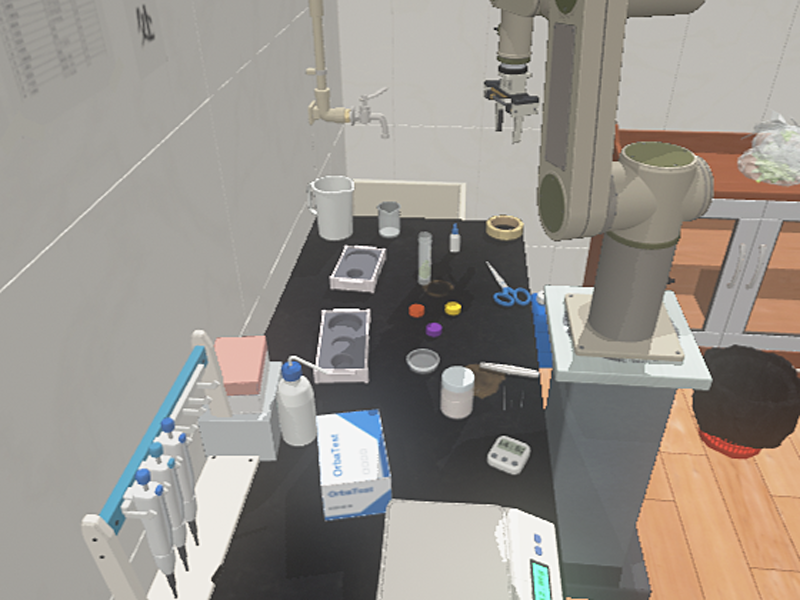

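The top view shows the long tray at (335,257), the short tray at (503,247) and the orange cap at (419,333). The jar is at (245,389), the dish at (319,349), the tube rim at (497,330) and the dropper at (586,373). Purple and yellow caps and a brown ring lie nearby. The side view agrees. Next I'll measure them.

```bash
cat > m.py <<'E'
from h import *
T=np.load("top0.npy",allow_pickle=True).item(); S=np.load("side0.npy",allow_pickle=True).item()
def blob(c,mask,box):
    m=np.zeros_like(mask); x0,y0,x1,y1=[int(b*0.7) for b in box]; m[y0:y1,x0:x1]=mask[y0:y1,x0:x1]
    k=cv2.findContours(m,cv2.RETR_EXTERNAL,cv2.CHAIN_APPROX_NONE)[0]; k=max(k,key=cv2.contourArea)
    return k
hsv=cv2.cvtColor(T["im"],cv2.COLOR_BGR2HSV); g=hsv[...,2]
hs=cv2.cvtColor(S["im"],cv2.COLOR_BGR2HSV)
def cen(k): M=cv2.moments(k); return M["m10"]/M["m00"],M["m01"]/M["m00"]
org=((hsv[...,1]>130)&(hsv[...,2]>100)).astype(np.uint8)
k=blob(T,org,(400,315,440,352)); print("cap",onz(T,*cen(k),.010).round(4),cv2.contourArea(k))
br=(g>75).astype(np.uint8)
k=blob(T,br,(295,325,342,372)); (u,v),r=cv2.minEnclosingCircle(k);print("dish",onz(T,u,v,.012).round(4),onz(T,*cen(k),.012).round(4),r*1.15/450.5)
for n,b in dict(long=(255,205,415,305),short=(440,195,565,295)).items():
    k=blob(T,((g>150)&(hsv[...,1]<60)).astype(np.uint8),b)
    h=cv2.convexHull(k).reshape(-1,2); P=np.array([onz(T,*p,.032)[:2] for p in h.astype(float)])
    (cx,cy),(w,hh),a=cv2.minAreaRect((P*1000).astype(np.float32)); print(n,cx,cy,w,hh,a)
def show(n,c,box,s):
    x0,y0,x1,y1=box; return cv2.resize(c["im"][y0:y1,x0:x1],None,fx=s,fy=s,interpolation=cv2.INTER_CUBIC)
A=show("",T,(150,230,430,300),2.8); 
B=show("",S,(270,150,370,300),2.8)
B=cv2.resize(B,None,fx=1,fy=1)
out=np.zeros((600,800,3),np.uint8); out[:A.shape[0],:A.shape[1]]=A[:600,:800]
C=show("",T,(180,140,400,215),3.6); out[200:200+C.shape[0],:C.shape[1]]=C[:400,:800]
cv2.imwrite("pics/crop1.png",out)
E
python3 m.py
```

```text
cap [ 0.443  -0.0155  0.01  ] 137.0
dish [0.4165 0.1638 0.012 ] [0.4165 0.1638 0.012 ] 0.03451195165399177
long 580.479248046875 132.79212951660156 108.8827133178711 219.0504608154297 6.800146579742432
short 595.333740234375 -168.25669860839844 171.85733032226562 105.76261901855469 86.9338607788086
```

View pics/crop1.png

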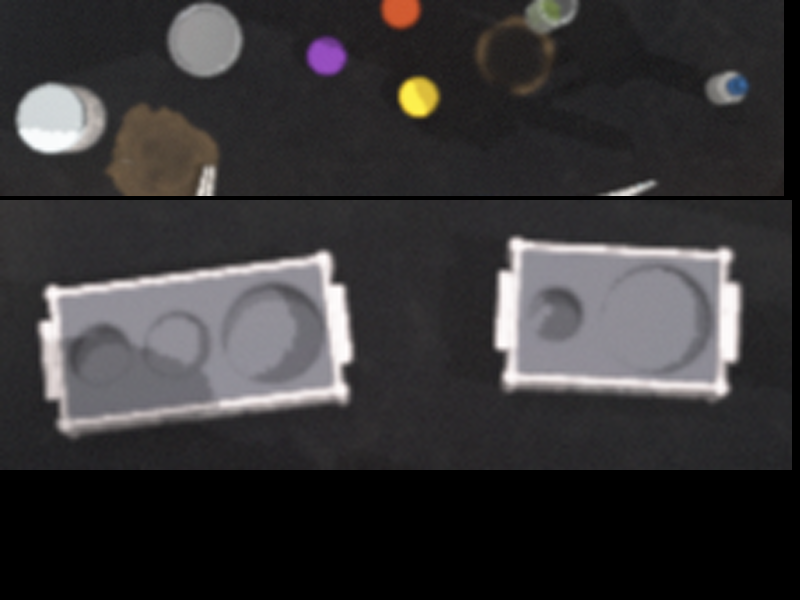

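The crop confirms that the small wells of both trays lie to the left (+y). The jar lid is at crop (51,118), the tube rim at (558,6) and the dropper cap at (737,86).

```bash
cat >> h.py <<'E'
def go(x,y,z,psi=None):
    s=status.read_state(); M=R.from_rotvec(s["orientation"]).as_matrix()
    cur=np.degrees(np.arctan2(M[1,0],M[0,0])); psi=cur if psi is None else psi
    print("t",round(s["t"],2),"shift",(M.T@(np.array([x,y,z])-s["tool_pos"])).round(4),"turn",round(cur-psi,1),"dist",np.linalg.norm(np.array([x,y,z])-s["tool_pos"]).round(3),"psi",round(cur,1))
E
python3 - <<'E'
from h import *
T=np.load("top0.npy",allow_pickle=True).item()
print("jar",onz(T,150+51/2.8,230+118/2.8,.08),"tube",onz(T,150+558/2.8,230+6/2.8,.128),"dropper",onz(T,150+737/2.8,230+86/2.8,.07))
q=lambda u,v:onz(T,180+u/3.6,140+(v-200)/3.6,.030).round(4)
print("long wells jar/cap/tube",q(274,332),q(177,346),q(102,357),"short dish,bottle",q(656,319),q(554,314))
C=np.array([.5805,.1328]);a=np.radians(6.8);Rm=np.array([[np.cos(a),-np.sin(a)],[np.sin(a),np.cos(a)]])
for p in [-.055,.014,.069]: print(C+Rm@[0,p])
C=np.array([.5953,-.1683]);a=np.radians(-3.07);Rm=np.array([[np.cos(a),-np.sin(a)],[np.sin(a),np.cos(a)]])
for p in [-.027,.045]: print(C+Rm@[0,p])
go(.45,-.10,.30,96)
E
```

```text
jar [0.34534332 0.28426714 0.08      ] tube [ 0.43130243 -0.14535182  0.128     ] dropper [ 0.36586674 -0.30434358  0.07      ]
long wells jar/cap/tube [0.5871 0.0763 0.03  ] [0.578  0.1458 0.03  ] [0.5707 0.1994 0.03  ] short dish,bottle [ 0.5925 -0.1964  0.03  ] [ 0.5972 -0.1239  0.03  ]
[0.58701222 0.0781869 ]
[0.57884234 0.14670152]
[0.57233013 0.20131462]
[ 0.59385399 -0.19526125]
[ 0.59771002 -0.12336458]
t 0.15 shift [ 0.3715 -0.3268 -0.0647] turn -72.2 dist 0.499 psi 23.8
```

servo_tool --plan "0.03 -0.027 -0.006 -6; 0.06 -0.054 -0.012 -12; 0.09 -0.081 -0.018 -18; 0.12 -0.108 -0.024 -24; 0.15 -0.135 -0.03 -30; 0.18 -0.162 -0.036 -36; 0.21 -0.189 -0.042 -42; 0.24 -0.216 -0.048 -48; 0.27 -0.243 -0.054 -54; 0.3 -0.27 -0.06 -60; 0.33 -0.295 -0.065 -66; 0.372 -0.327 -0.065 -72"

```text
t: 1.15
tool_pos: [0.4456, -0.108, 0.302]
orientation: [2.1, 2.334, 0.001]
force: [0.9, -0.6, -0.0]
opening: 0.0933
gripper_force: 0.0
```

servo_tool --plan "0 0 0 0; 0 0 0 0; 0 0 0 0" --grip -0.3

```text
t: 1.4
tool_pos: [0.4448, -0.1098, 0.3003]
orientation: [-2.107, -2.33, 0.001]
force: [-0.6, 0.0, -0.2]
opening: 0.0772
gripper_force: 0.0
```

Run:
```python
from h import *
c=cam("wrist"); np.save("w1.npy",c,allow_pickle=True); cv2.imwrite("pics/w1.png",cv2.resize(c["im"],(800,600)))
print(c["f"],status.read_state()["tool_pos"]); go(.443,-.0155,.08,96)
for n,p in dict(cap=(.443,-.0155,.01),dish=(.4165,.1638,.012),tube=(.4313,-.1453,.128),tubeb=(.4313,-.1453,0),bw=(.5975,-.1235,.03),dw=(.593,-.1955,.03)).items(): print(n,np.array(proj(c,p))/.7)
```

```text
300.5951080725586 [ 0.44462262 -0.11046997  0.30028281]
t 1.45 shift [0.0947 0.0079 0.2203] turn -0.3 dist 0.24 psi 95.7
cap [406.88670459 158.30287525]
dish [398.10234506 -67.44678247]
tube [377.59109767 323.25302958]
tubeb [383.31926755 283.37735331]
bw [547.96857983 285.91081601]
dw [530.17486547 350.99384862]
```

View pics/w1.png

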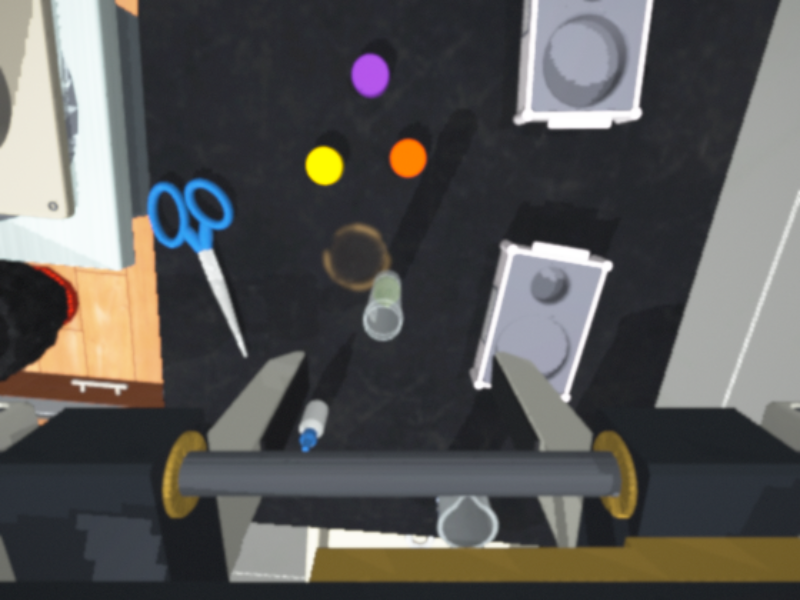

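The wrist view shows the orange cap at (408,158), the tube rim at (383,318) and the dropper at (312,425). The bottle well is at (550,286) and the dish well at (532,350). All are within a few mm of the top-camera estimates. The brown ring is a flat stain. I'll start with the cap, so the gripper body doesn't have to come down beside a standing tube later.

servo_tool --plan "0.03 0.003 0.03 0; 0.06 0.006 0.06 0; 0.085 0.008 0.09 0; 0.095 0.008 0.12 0; 0.095 0.008 0.15 0; 0.095 0.008 0.18 0; 0.095 0.008 0.21 0; 0.095 0.008 0.23 0; 0.095 0.008 0.24 0; 0.095 0.008 0.24 0; 0.095 0.008 0.24 0"

```text
t: 2.37
tool_pos: [0.4435, -0.0154, 0.061]
orientation: [-2.109, -2.328, 0.0]
force: [0.7, -0.4, 0.5]
opening: 0.0604
gripper_force: 0.0
```

Run:
```python
from h import *
c=cam("wrist"); h=cv2.cvtColor(c["im"],cv2.COLOR_BGR2HSV)
m=((h[...,0]>5)&(h[...,0]<20)&(h[...,1]>180)&(h[...,2]>120)).astype(np.uint8)
k=[x for x in cv2.findContours(m,0,1)[0] if cv2.contourArea(x)>100]
for x in k: (u,v),r=cv2.minEnclosingCircle(x); print(u,v,r,onz(c,u,v,.013).round(4))
go(.443,-.0155,.025)
```

```text
278.9195861816406 237.1358642578125 25.46500587463379 [ 0.4431 -0.0131  0.013 ]
t 2.42 shift [-0.     -0.0015  0.037 ] turn 0.0 dist 0.037 psi 95.7
```

servo_tool --plan "0.001 0 0.015 0; 0.001 0 0.028 0; 0.001 0 0.036 0; 0.001 0 0.036 0; 0.001 0 0.036 0"

```text
t: 2.83
tool_pos: [0.4439, -0.0135, 0.0255]
orientation: [2.107, 2.33, 0.0]
force: [-1.1, -0.2, 1.1]
opening: 0.0604
gripper_force: 0.0
```

servo_tool --plan "0 0 0 0; 0 0 0 0; 0 0 0 0; 0 0 0 0; 0 0 0 0; 0 0 0 0; 0 0 0 0" --grip 1 --grip_force 15

```text
t: 3.42
tool_pos: [0.4437, -0.0134, 0.025]
orientation: [2.107, 2.33, 0.0]
force: [-1.0, 0.5, 4.2]
opening: 0.0327
gripper_force: 15.0
```

Run:
```python
from h import *
go(.578,.1462,.12,96.8)
```

```text
t 3.42 shift [ 0.1453  0.1497 -0.095 ] turn -1.0 dist 0.229 psi 95.8
```

servo_tool --plan "0 0 -0.015 0; 0 0 -0.04 0; 0.015 0.015 -0.065 0; 0.035 0.036 -0.085 0; 0.058 0.06 -0.095 -0.5; 0.082 0.085 -0.095 -1; 0.105 0.108 -0.095 -1; 0.125 0.128 -0.095 -1; 0.138 0.142 -0.095 -1; 0.145 0.149 -0.095 -1; 0.145 0.149 -0.095 -1; 0.145 0.149 -0.095 -1"

```text
t: 4.42
tool_pos: [0.5765, 0.1456, 0.1191]
orientation: [-2.085, -2.349, 0.002]
force: [0.0, -1.1, 0.1]
opening: 0.0327
gripper_force: 15.0
```

Run:
```python
from h import *
c=cam("wrist"); np.save("w2.npy",c,allow_pickle=True); cv2.imwrite("pics/w2.png",cv2.resize(c["im"],(800,600)))
print(status.read_state()["tool_pos"],status.read_state()["opening"])
for n,p in dict(jar=(.587,.0775,.03),cap=(.578,.1462,.03),tube=(.5715,.2007,.03)).items(): print(n,np.array(proj(c,p))/.7)
go(.578,.1462,.05,96.8)
```

```text
[0.57633131 0.14505555 0.11914862] 0.0329696308264799
jar [402.63031309 419.24014061]
cap [401.53192405 315.63654628]
tube [401.6824169  221.04296118]
t 4.47 shift [0.001  0.0019 0.0691] turn -0.0 dist 0.069 psi 96.8
```

View pics/w2.png

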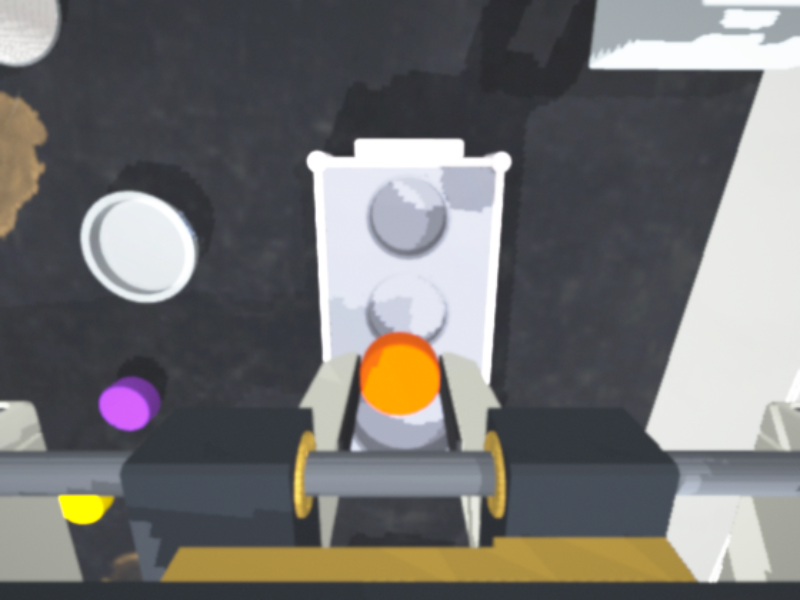

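The cap is held at (400,373). The recess shows at (407,310) and the tube well at (408,216), both a few mm off prediction. I'll check how much of that is wrist-camera bias, using the held cap.

Run:
```python
from h import *
c=np.load("w2.npy",allow_pickle=True).item()
h=cv2.cvtColor(c["im"],cv2.COLOR_BGR2HSV)
def ell(m,a0=300):
    k=max(cv2.findContours(m.astype(np.uint8),0,1)[0],key=cv2.contourArea); return cv2.boundingRect(k),cv2.fitEllipse(k)
m=(h[...,0]>12)&(h[...,0]<25)&(h[...,1]>180)&(h[...,2]>230); m[300:]=0
print("captop",ell(m))
tp=status.read_state()["tool_pos"]
print("pred captop", proj(c,[tp[0],tp[1],tp[2]-.017+.005]), np.array(proj(c,[tp[0],tp[1],tp[2]-.012]))/.7)
for n,uv,z in [("tubewell",(407.5,216.5),.03),("caprec",(407,310),.03),("cornL",(318,161),.032),("cornR",(502,161),.032),("dish",(139,247),.014)]:
    print(n,onz(c,uv[0]*.7,uv[1]*.7,z).round(4))
# top view again: tray grey insert
T=cam("top"); np.save("top1.npy",T,allow_pickle=True)
o=cv2.cvtColor(T["im"],cv2.COLOR_BGR2HSV); m=(o[...,1]>130)&(o[...,0]<15)&(o[...,2]>100);
```

```text
captop ((254, 241, 53, 49), ((279.9078369140625, 265.1100158691406), (48.309776306152344, 53.139366149902344), 81.11650085449219))
pred captop (np.float64(278.65099895292036), np.float64(264.011636701754)) [398.07285565 377.159481  ]
tubewell [0.5744 0.2035 0.03  ]
caprec [0.5808 0.15   0.03  ]
cornL [0.5242 0.2266 0.032 ]
cornR [0.62  0.238 0.032]
dish [0.4178 0.1652 0.014 ]
```

servo_tool --plan "0.003 0.003 0.015 0; 0.004 0.004 0.035 0; 0.004 0.004 0.048 0; 0.004 0.004 0.054 0; 0.004 0.004 0.054 0; 0.004 0.004 0.054 0"

```text
t: 5.02
tool_pos: [0.5803, 0.1498, 0.0657]
orientation: [-2.087, -2.348, 0.001]
force: [0.3, 0.2, 0.7]
opening: 0.0326
gripper_force: 15.0
```

Run:
```python
from h import *
c=cam("wrist"); np.save("w3.npy",c,allow_pickle=True); cv2.imwrite("pics/w3.png",cv2.resize(c["im"][80:380,140:420],(800,857))[:600])
tp=status.read_state()["tool_pos"]; print(tp)
for n,p in dict(cap=(tp[0],tp[1],.030),top=(tp[0],tp[1],tp[2]-.012)).items(): u,v=proj(c,p); print(n,(u-140)*800/280,(v-80)*800/280)
```

```text
[0.58094404 0.15004854 0.06645568]
cap 400.44952736897864 477.0694544806564
top 400.7231792577006 524.6532826757107
```

View pics/w3.png

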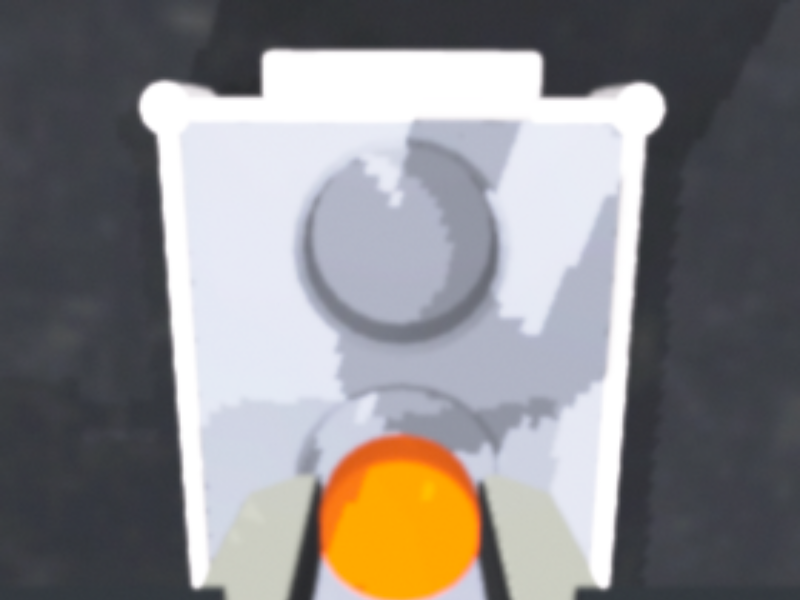

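The cap centre projects to (400,477), and the recess rim is centred near (398,480), so they're aligned. I'll lower it.

servo_tool --plan "0 0 0.007 0; 0 0 0.013 0; 0 0 0.017 0; 0 0 0.0175 0; 0 0 0.0175 0; 0 0 0.0175 0"

```text
t: 5.57
tool_pos: [0.5805, 0.1503, 0.0481]
orientation: [-2.086, -2.349, 0.0]
force: [0.2, 0.0, -1.0]
opening: 0.033
gripper_force: 15.0
```

servo_tool --plan "0 0 0 0; 0 0 0 0; 0 0 0 0; 0 0 0 0; 0 0 0 0; 0 0 -0.01 0; 0 0 -0.03 0; 0 0 -0.055 0; 0 0 -0.08 0; 0 0 -0.1 0; 0 0 -0.1 0; 0 0 -0.1 0" --grip -0.1

```text
t: 6.57
tool_pos: [0.5819, 0.1506, 0.1506]
orientation: [2.085, 2.347, 0.005]
force: [-0.6, -0.2, -0.8]
opening: 0.0511
gripper_force: 0.0
```

Run:
```python
from h import *
c=cam("wrist"); np.save("w4.npy",c,allow_pickle=True); h=cv2.cvtColor(c["im"],cv2.COLOR_BGR2HSV)
m=((h[...,0]>5)&(h[...,0]<25)&(h[...,1]>180)&(h[...,2]>120)).astype(np.uint8); m[300:]=0;m[:,:200]=0
k=max(cv2.findContours(m,0,1)[0],key=cv2.contourArea); (u,v),a,_=cv2.fitEllipse(k); print(u,v,a,onz(c,u,v,.036).round(4))
go(.345,.284,.13,110)
print("jar below"); go(.345,.284,.25,110)
```

```text
277.4448547363281 212.6216278076172 (34.316165924072266, 35.76840591430664) [0.5809 0.1505 0.036 ]
t 6.62 shift [ 0.1605 -0.2184  0.0184] turn -13.2 dist 0.272 psi 96.8
jar below
t 6.62 shift [ 0.1605 -0.2183 -0.1016] turn -13.2 dist 0.289 psi 96.8
```

Cap confirmed in its recess at (0.581, 0.1505). The jar is next.

servo_tool --plan "0.01 -0.014 -0.005 0; 0.03 -0.041 -0.01 0; 0.053 -0.072 -0.01 0; 0.076 -0.104 -0.01 0; 0.099 -0.135 -0.01 0; 0.122 -0.166 -0.01 0; 0.142 -0.193 -0.01 0; 0.155 -0.21 -0.01 0; 0.16 -0.218 -0.01 0; 0.16 -0.218 -0.01 0; 0.16 -0.218 -0.01 0" --grip -1

```text
t: 7.53
tool_pos: [0.3453, 0.2832, 0.1575]
orientation: [2.085, 2.35, -0.001]
force: [-0.0, -0.1, -0.0]
opening: 0.0931
gripper_force: 0.0
```

Run:
```python
from h import *
c=cam("wrist"); np.save("w5.npy",c,allow_pickle=True); cv2.imwrite("pics/w5.png",cv2.resize(c["im"],(800,600)))
print(status.read_state()["tool_pos"],np.array(proj(c,(.345,.284,.08)))/.7)
```

```text
[0.34585589 0.28297625 0.1576942 ] [398.45631877 321.52991692]
```

View pics/w5.png

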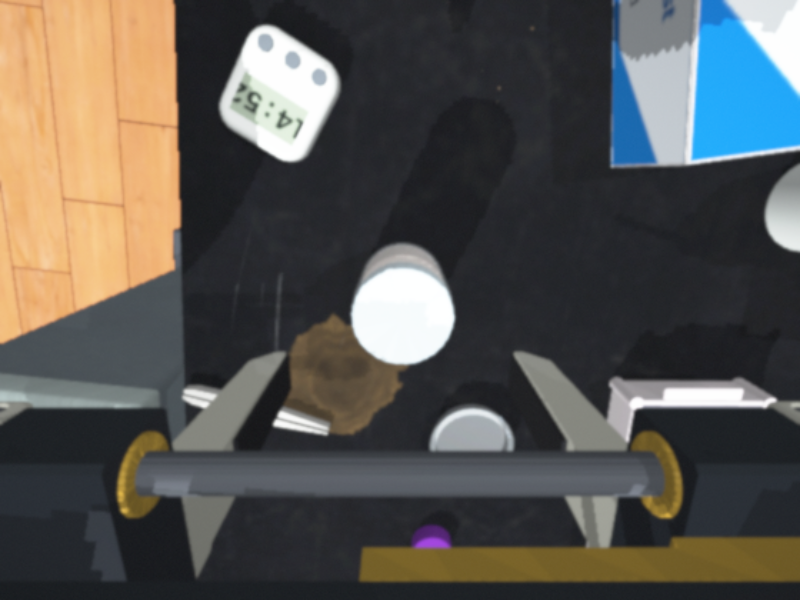

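The jar lid is centred at (403,314), about 4 mm further in +y than predicted. The descent path is clear.

servo_tool --plan "0.004 0.002 0.015 0; 0.005 0.002 0.04 0; 0.005 0.002 0.065 0; 0.005 0.002 0.09 0; 0.005 0.002 0.105 0; 0.005 0.002 0.112 0; 0.005 0.002 0.112 0; 0.005 0.002 0.112 0"

```text
t: 8.25
tool_pos: [0.3474, 0.2883, 0.0464]
orientation: [-2.088, -2.347, 0.001]
force: [-0.2, 0.1, 0.1]
opening: 0.093
gripper_force: 0.0
```

servo_tool --plan "0 0 0 0; 0 0 0 0; 0 0 0 0; 0 0 0 0; 0 0 0 0; 0 0 0 0; 0 0 0 0; 0 0 0 0" --grip 1 --grip_force 30

```text
t: 8.92
tool_pos: [0.3468, 0.2889, 0.0465]
orientation: [2.086, 2.349, 0.001]
force: [-2.1, -0.3, 4.2]
opening: 0.0594
gripper_force: 30.0
```

Run:
```python
from h import *
go(.589,.082,.15,96.8)
```

```text
t 8.92 shift [-0.234   0.2161 -0.1035] turn -0.0 dist 0.335 psi 96.8
```

servo_tool --plan "0 0 -0.01 0; 0 0 -0.03 0; 0 0 -0.055 0; -0.01 0.009 -0.08 0; -0.026 0.024 -0.095 0; -0.047 0.043 -0.1 0; -0.07 0.064 -0.1 0; -0.093 0.086 -0.1 0; -0.116 0.107 -0.1 0; -0.139 0.128 -0.1 0; -0.162 0.149 -0.1 0; -0.185 0.17 -0.1 0"

```text
t: 9.92
tool_pos: [0.538, 0.1238, 0.1464]
orientation: [-2.086, -2.348, 0.0]
force: [-1.1, 1.2, -1.3]
opening: 0.0595
gripper_force: 30.0
```

servo_tool --plan "-0.018 0.017 0 0; -0.033 0.031 0 0; -0.044 0.041 0 0; -0.049 0.046 0 0; -0.049 0.046 0 0; -0.049 0.046 0.01 0; -0.049 0.046 0.025 0; -0.049 0.046 0.038 0; -0.049 0.046 0.043 0; -0.049 0.046 0.043 0; -0.049 0.046 0.043 0"

```text
t: 10.83
tool_pos: [0.588, 0.0822, 0.1026]
orientation: [-2.085, -2.349, 0.001]
force: [-0.2, -0.3, -0.8]
opening: 0.0593
gripper_force: 30.0
```

Run:
```python
from h import *
c=cam("wrist"); cv2.imwrite("pics/w6.png",cv2.resize(c["im"],(800,600)))
s=status.read_state();tp=s["tool_pos"];print(tp,s["opening"],s["force"])
print("lid",np.array(proj(c,(tp[0],tp[1],tp[2]+.0335)))/.7,"jarbottom",np.array(proj(c,(tp[0],tp[1],tp[2]-.0465)))/.7,"well",np.array(proj(c,(.589,.082,.03)))/.7)
go(.589,.082,.061,96.8)
```

```text
[0.58870721 0.08217719 0.10347469] 0.05953554254839127 [-0.41222827  0.49694328 -1.1414526 ]
lid [400.65394439 443.84719883] jarbottom [400.22142591 345.18085961] well [400.62799611 326.67139994]
t 10.88 shift [-0.0002  0.0003  0.0425] turn -0.0 dist 0.042 psi 96.8
```

View pics/w6.png

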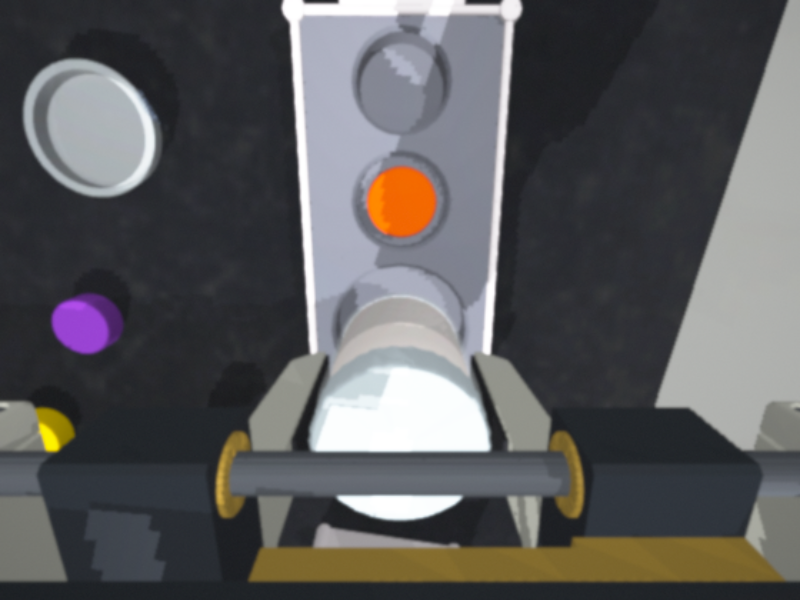

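The cap sits centred in its recess at (401,201). The jar is above its well, whose rim is centred at about (400,327). Lowering.

servo_tool --plan "0 0 0.01 0; 0 0 0.025 0; 0 0 0.036 0; 0 0 0.042 0; 0 0 0.044 0; 0 0 0.044 0; 0 0 0.044 0"

```text
t: 11.47
tool_pos: [0.5889, 0.0818, 0.0591]
orientation: [2.086, 2.349, 0.0]
force: [-0.3, -0.7, -0.7]
opening: 0.0591
gripper_force: 30.0
```

servo_tool --plan "0 0 0 0; 0 0 0 0; 0 0 0 0; 0 0 0 0; 0 0 0 0; 0 0 -0.01 0; 0 0 -0.03 0; 0 0 -0.055 0; 0 0 -0.08 0; 0 0 -0.11 0; 0 0 -0.14 0; 0 0 -0.14 0" --grip -0.7

```text
t: 12.47
tool_pos: [0.5923, 0.0821, 0.208]
orientation: [2.081, 2.343, 0.013]
force: [0.2, 0.2, 1.1]
opening: 0.0788
gripper_force: 0.0
```

Run:
```python
from h import *
c=np.load("w1.npy",allow_pickle=True).item(); print("tube",onz(c,383*.7,318*.7,.128).round(4),"dropper tip",onz(c,308*.7,440*.7,.072).round(4))
go(.431,-.15,.2,96)
```

```text
tube [ 0.4352 -0.1405  0.128 ] dropper tip [ 0.3705 -0.2984  0.072 ]
t 12.47 shift [-0.2114 -0.1876  0.006 ] turn 0.8 dist 0.283 psi 96.8
```

servo_tool --plan "-0.01 -0.009 0.002 0; -0.03 -0.027 0.005 0; -0.055 -0.05 0.006 0; -0.08 -0.072 0.006 0; -0.106 -0.095 0.006 0; -0.132 -0.119 0.006 0; -0.158 -0.142 0.006 0; -0.18 -0.162 0.006 0; -0.195 -0.176 0.006 0; -0.203 -0.183 0.006 0; -0.203 -0.183 0.006 0; -0.203 -0.183 0.006 0"

```text
t: 13.47
tool_pos: [0.4313, -0.1413, 0.1936]
orientation: [2.087, 2.347, 0.001]
force: [-0.7, 0.5, 0.3]
opening: 0.0793
gripper_force: 0.0
```

Run:
```python
from h import *
c=cam("wrist"); np.save("w7.npy",c,allow_pickle=True); cv2.imwrite("pics/w7.png",cv2.resize(c["im"],(800,600)))
print(status.read_state()["tool_pos"],np.array(proj(c,(.435,-.141,.128)))/.7)
go(.435,-.141,.066)
```

```text
[ 0.43156485 -0.140803    0.19351523] [405.44126434 330.74713849]
t 13.52 shift [-0.0006  0.0033  0.1275] turn 0.0 dist 0.128 psi 96.8
```

View pics/w7.png

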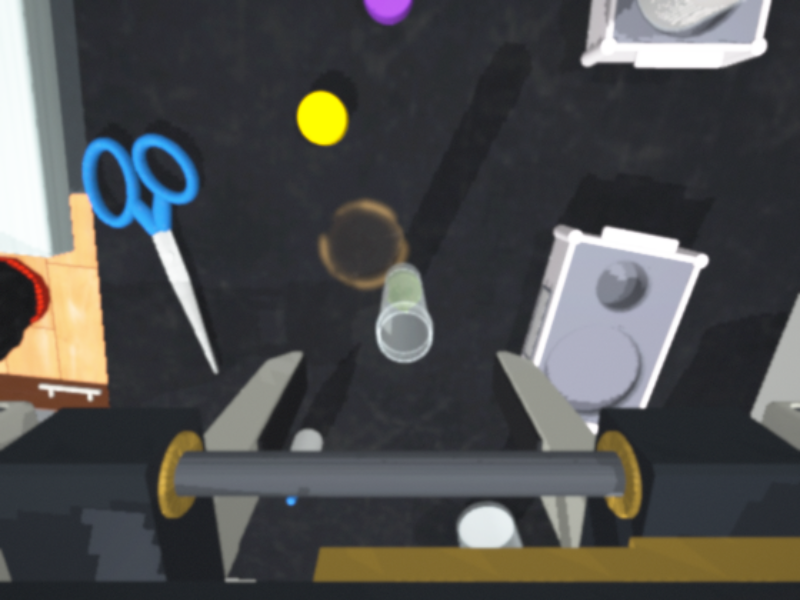

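The tube rim is at (405,333), within about 1 mm of the estimate. Descending to grasp.

servo_tool --plan "-0.001 0.003 0.015 0; -0.001 0.003 0.04 0; -0.001 0.003 0.07 0; -0.001 0.003 0.095 0; -0.001 0.003 0.115 0; -0.001 0.003 0.125 0; -0.001 0.003 0.127 0; -0.001 0.003 0.127 0; -0.001 0.003 0.127 0"

```text
t: 14.27
tool_pos: [0.4352, -0.142, 0.0674]
orientation: [2.085, 2.348, 0.001]
force: [0.3, -0.5, 1.0]
opening: 0.0788
gripper_force: 0.0
```

servo_tool --plan "0 0 0 0; 0 0 0 0; 0 0 0 0; 0 0 0 0; 0 0 0 0; 0 0 0 0; 0 0 0 0; 0 0 0 0; 0 0 0 0; 0 0 0 0" --grip 1 --grip_force 18

```text
t: 15.1
tool_pos: [0.434, -0.142, 0.0661]
orientation: [-2.086, -2.349, 0.0]
force: [0.2, -0.1, -0.3]
opening: 0.0305
gripper_force: 18.0
```

Run:
```python
from h import *
go(.5745,.2046,.17,96.8)
```

```text
t 15.1 shift [ 0.3276  0.1803 -0.1039] turn -0.0 dist 0.388 psi 96.8
```

servo_tool --plan "0 0 -0.01 0; 0 0 -0.03 0; 0 0 -0.055 0; 0.008 0.004 -0.08 0; 0.022 0.012 -0.1 0; 0.043 0.024 -0.115 0; 0.068 0.037 -0.12 0; 0.093 0.051 -0.12 0; 0.118 0.065 -0.12 0; 0.143 0.079 -0.12 0; 0.168 0.092 -0.12 0; 0.193 0.106 -0.12 0"

```text
t: 16.1
tool_pos: [0.5168, 0.0636, 0.187]
orientation: [2.086, 2.348, 0.001]
force: [1.0, -0.1, 0.4]
opening: 0.0304
gripper_force: 18.0
```

servo_tool --plan "0.025 0.014 0 0; 0.05 0.028 0 0; 0.075 0.042 0 0; 0.098 0.054 0 0; 0.116 0.064 0 0; 0.128 0.071 0 0; 0.134 0.074 0 0; 0.134 0.074 0 0; 0.134 0.074 0.01 0; 0.134 0.074 0.03 0; 0.134 0.074 0.055 0; 0.134 0.074 0.065 0"

```text
t: 17.1
tool_pos: [0.5721, 0.2022, 0.1172]
orientation: [-2.086, -2.346, 0.006]
force: [-0.9, 1.2, -0.4]
opening: 0.0304
gripper_force: 18.0
```

servo_tool --plan "0 0 0 0; 0 0 0 0"

```text
t: 17.27
tool_pos: [0.5736, 0.2031, 0.1206]
orientation: [-2.087, -2.347, 0.003]
force: [0.8, -0.1, 0.7]
opening: 0.0303
gripper_force: 18.0
```

Run:
```python
from h import *
c=cam("wrist"); cv2.imwrite("pics/w8.png",cv2.resize(c["im"],(800,600)))
s=status.read_state();tp=s["tool_pos"];print(tp,s["opening"],s["force"])
for n,p in dict(top=(tp[0],tp[1],tp[2]+.062),bot=(tp[0],tp[1],tp[2]-.066),well=(.5745,.2046,.03)).items():print(n,np.array(proj(c,p))/.7)
go(.5745,.2046,.0745,96.8)
```

```text
[0.57453744 0.20348252 0.12198596] 0.02986367057923752 [-0.09282625  0.32999473 -0.22967098]
top [402.11643355 513.32423449]
bot [400.82855014 330.58438511]
well [400.87945063 313.24878187]
t 17.32 shift [0.0011 0.0001 0.0475] turn -0.1 dist 0.047 psi 96.7
```

View pics/w8.png

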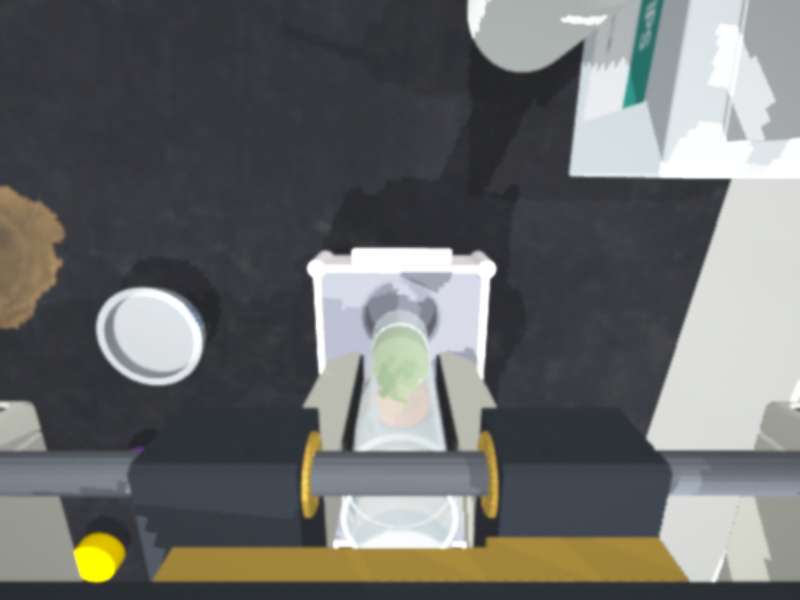

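The tube well is centred at about (400,313), matching the plan. The wash bottle is far enough off at the upper right. Lowering the tube.

servo_tool --plan "0.001 0 0.01 0; 0.001 0 0.025 0; 0.001 0 0.038 0; 0.001 0 0.045 0; 0.001 0 0.0475 0; 0.001 0 0.0475 0; 0.001 0 0.0475 0; 0.001 0 0.0475 0"

```text
t: 17.98
tool_pos: [0.5742, 0.205, 0.0737]
orientation: [2.086, 2.349, 0.0]
force: [0.2, 0.2, 0.1]
opening: 0.0305
gripper_force: 18.0
```

Run:
```python
from h import *
s=status.read_state();print(s["tool_pos"],s["force"])
```

```text
[0.57424124 0.20499305 0.07372406] [0.21331111 0.21637886 0.08376032]
```

servo_tool --plan "0 0 0 0; 0 0 0 0; 0 0 0 0; 0 0 0 0; 0 0 -0.01 0; 0 0 -0.03 0; 0 0 -0.055 0; 0 0 -0.08 0; 0 0 -0.105 0; 0 0 -0.125 0; 0 0 -0.13 0; 0 0 -0.13 0" --grip -0.3

```text
t: 18.98
tool_pos: [0.5755, 0.2053, 0.2066]
orientation: [2.085, 2.347, 0.006]
force: [0.1, 0.4, 0.2]
opening: 0.0605
gripper_force: 0.0
```

Run:
```python
from h import *
go(.418,.166,.12)
```

```text
t 18.98 shift [-0.0205 -0.1614  0.0858] turn 0.0 dist 0.184 psi 96.8
```

servo_tool --plan "-0.001 -0.01 0 0; -0.004 -0.03 0 0; -0.007 -0.055 0 0; -0.01 -0.08 0.005 0; -0.014 -0.11 0.02 0; -0.017 -0.135 0.045 0; -0.02 -0.152 0.065 0; -0.0205 -0.161 0.08 0; -0.0205 -0.161 0.085 0; -0.0205 -0.161 0.085 0; -0.0205 -0.161 0.085 0" --grip -1

```text
t: 19.9
tool_pos: [0.417, 0.1657, 0.1186]
orientation: [-2.086, -2.348, 0.0]
force: [0.9, -0.1, -0.1]
opening: 0.0929
gripper_force: 0.0
```

Run:
```python
from h import *
c=cam("wrist"); cv2.imwrite("pics/w9.png",cv2.resize(c["im"],(800,600)))
print(status.read_state()["tool_pos"],np.array(proj(c,(.418,.166,.014)))/.7); go(.418,.166,.025)
```

```text
[0.41769505 0.16582957 0.11934346] [400.35851387 308.11207535]
t 19.95 shift [0.0001 0.0002 0.0943] turn 0.0 dist 0.094 psi 96.8
```

View pics/w9.png

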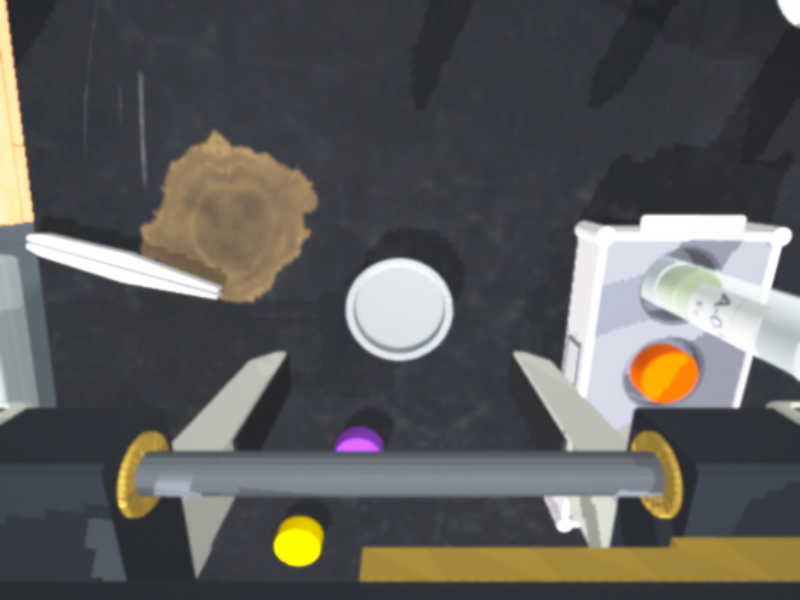

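The dish is centred at (399,308), as predicted, and the tube stands upright in its well. Grasping the dish.

servo_tool --plan "0 0 0.015 0; 0 0 0.04 0; 0 0 0.065 0; 0 0 0.085 0; 0 0 0.093 0; 0 0 0.094 0; 0 0 0.094 0; 0 0 0.094 0; 0 0 0.094 0"

```text
t: 20.7
tool_pos: [0.4182, 0.1661, 0.0264]
orientation: [2.085, 2.347, 0.004]
force: [-0.6, -0.1, -0.1]
opening: 0.093
gripper_force: 0.0
```

servo_tool --plan "0 0 0 0; 0 0 0 0; 0 0 0 0; 0 0 0 0; 0 0 0 0; 0 0 0 0; 0 0 0 0" --grip 1 --grip_force 15

```text
t: 21.28
tool_pos: [0.4167, 0.1657, 0.0248]
orientation: [2.086, 2.349, 0.0]
force: [-1.7, 0.1, 1.9]
opening: 0.064
gripper_force: 15.0
```

Run:
```python
from h import *
go(.596,-.1915,.12,47)
```

```text
t 21.28 shift [-0.3758  0.136  -0.0952] turn 49.8 dist 0.411 psi 96.8
```

servo_tool --plan "0 0 -0.01 0; 0 0 -0.03 0; 0 0 -0.055 0; -0.01 0.004 -0.08 0; -0.028 0.01 -0.1 3; -0.052 0.019 -0.115 7; -0.08 0.029 -0.12 12; -0.108 0.039 -0.12 17; -0.136 0.049 -0.12 22; -0.164 0.059 -0.12 27; -0.192 0.07 -0.12 31; -0.22 0.08 -0.12 35"

```text
t: 22.28
tool_pos: [0.5226, -0.0449, 0.1454]
orientation: [2.699, 1.607, 0.001]
force: [0.3, 0.5, -0.6]
opening: 0.0637
gripper_force: 15.0
```

Run:
```python
from h import *
print(status.read_state()["opening"]); go(.596,-.1915,.10,47)
```

```text
0.06372333014536585
t 22.28 shift [-0.0939  0.1344  0.0454] turn 14.6 dist 0.17 psi 61.6
```

servo_tool --plan "-0.017 0.025 0 4; -0.034 0.05 0 8; -0.05 0.074 0 11; -0.064 0.095 0.004 14; -0.076 0.11 0.01 14; -0.085 0.12 0.025 14; -0.09 0.127 0.04 14; -0.09 0.127 0.045 14; -0.09 0.127 0.045 14; -0.09 0.127 0.045 14; -0.09 0.127 0.045 14"

```text
t: 23.2
tool_pos: [0.5917, -0.1822, 0.1009]
orientation: [2.871, 1.273, 0.001]
force: [-0.4, 0.1, 0.7]
opening: 0.0642
gripper_force: 15.0
```

Run:
```python
from h import *
c=cam("wrist"); cv2.imwrite("pics/w10.png",cv2.resize(c["im"],(800,600)))
s=status.read_state();tp=s["tool_pos"];print(tp,s["opening"],s["force"])
for n,p in dict(dishtop=(tp[0],tp[1],tp[2]-.011),well=(.596,-.1915,.03),bw=(.600,-.1195,.03)).items():print(n,np.array(proj(c,p))/.7)
go(.596,-.1915,.065)
```

```text
[ 0.59192207 -0.18227346  0.10109162] 0.06416465183976619 [0.13133053 1.46008331 0.48625079]
dishtop [399.42596836 377.58081176]
well [416.03516646 334.38371917]
bw [328.60006651 231.99750915]
t 23.25 shift [-0.0041  0.0092  0.0361] turn 0.0 dist 0.037 psi 47.8
```

View pics/w10.png

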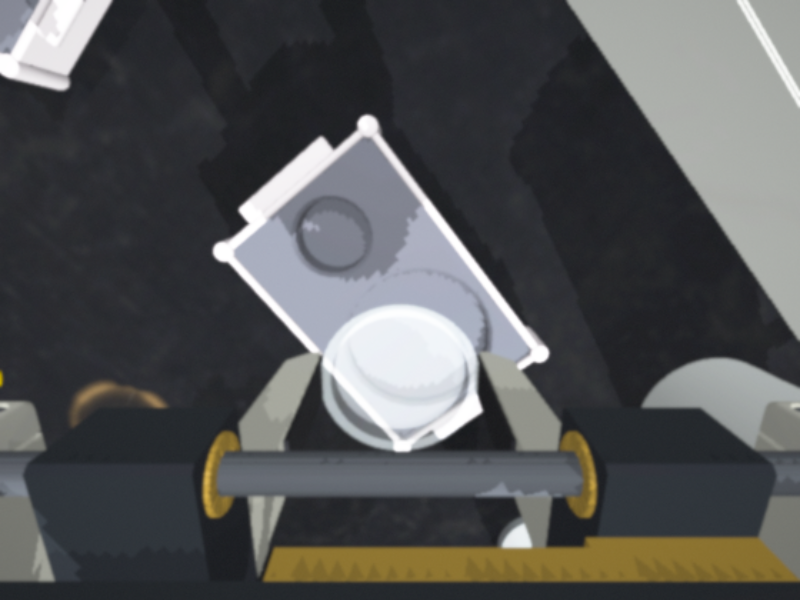

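The bottle well shows at (334,236), and tray corners at (222,251), (368,125) and (540,353). I'll fit the tray from the corners before lowering.

Run:
```python
from h import *
c=cam("wrist"); s=status.read_state(); print(s["tool_pos"],s["opening"])
p=lambda u,v,z:onz(c,u*.7,v*.7,z)[:2]
a,b,d=p(222,251,.033),p(368,125,.033),p(540,353,.033); C=(a+d)/2; y=(b-d);L=np.linalg.norm(y);y/=L;w=np.linalg.norm(a-b)
print("C",C,"len",L,"w",w,"yaw",np.degrees(np.arctan2(-y[0],y[1])))
D=C-.027*y;B=C+.045*y; print("dish",D,"bottle",B,"direct bottle",p(334,236.5,.03), "obj right z.08",p(645,395,.08))
go(*D,.065)
```

```text
[ 0.59197552 -0.18237462  0.10110969] 0.06417074688935563
C [ 0.59683672 -0.16729764] len 0.14861933597790689 w 0.09674287925970158 yaw -3.8390042410615646
dish [ 0.59502899 -0.19423705] bottle [ 0.59984961 -0.12239861] direct bottle [ 0.60059936 -0.12307412] obj right z.08 [ 0.66391634 -0.26609471]
t 23.3 shift [-0.0068  0.0102  0.0361] turn 0.0 dist 0.038 psi 47.8
```

Run:
```python
from h import *
T=np.load("top0.npy",allow_pickle=True).item(); S=np.load("side0.npy",allow_pickle=True).item()
print("base left",onz(T,588*.7,203*.7,0.02),"beaker left",onz(T,606*.7,275*.7,0.02),onz(T,610*.7,262*.7,.08))
print("pitcher base front side view",onz(S,335*.7,238*.7,0.))
# height: rim near edge
for z in (.1,.15,.2): print(z,onz(T,604*.7,172*.7,z).round(3))
```

```text
base left [ 0.67541546 -0.32952164  0.02      ] beaker left [ 0.54133112 -0.35494222  0.02      ] [ 0.55280734 -0.34474796  0.08      ]
pitcher base front side view [ 0.68637956 -0.33784811  0.        ]
0.1 [ 0.706 -0.337  0.1  ]
0.15 [ 0.688 -0.322  0.15 ]
0.2 [ 0.671 -0.306  0.2  ]
```

servo_tool --plan "-0.003 0.005 0.005 0; -0.006 0.009 0.015 0; -0.007 0.01 0.03 0; -0.007 0.01 0.042 0; -0.007 0.01 0.049 0; -0.007 0.01 0.052 0; -0.007 0.01 0.0525 0; -0.007 0.01 0.0525 0; -0.007 0.01 0.0525 0"

```text
t: 24.05
tool_pos: [0.5941, -0.1947, 0.0471]
orientation: [2.873, 1.272, 0.0]
force: [0.5, -0.6, 0.5]
opening: 0.064
gripper_force: 15.0
```

Run:
```python
from h import *
c=cam("wrist"); cv2.imwrite("pics/w11.png",cv2.resize(c["im"],(800,600)))
s=status.read_state();print(s["tool_pos"],s["opening"],s["force"])
```

```text
[ 0.59418632 -0.19470664  0.04722014] 0.06393191214113901 [ 0.11006233 -0.20874212 -0.90444353]
```

View pics/w11.png

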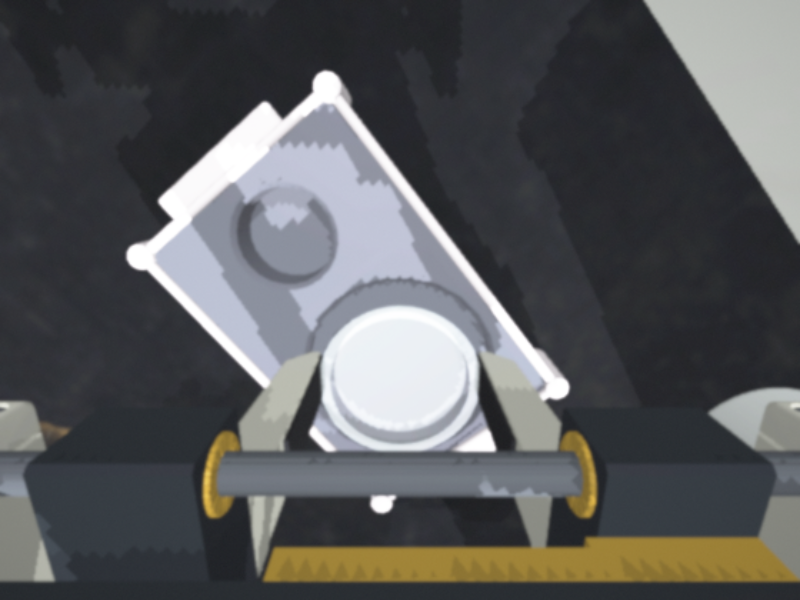

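The dish is inside its recess, with a visible even gap at the far rim (400,290). I'll open only a little so the fingers don't touch the shell, then rise.

servo_tool --plan "0 0 0 0; 0 0 0 0; 0 0 0 0; 0 0 -0.002 0; 0 0 -0.005 0; 0 0 -0.012 0; 0 0 -0.03 0; 0 0 -0.055 0; 0 0 -0.08 0; 0 0 -0.09 0; 0 0 -0.09 0" --grip -0.48

```text
t: 25.02
tool_pos: [0.5964, -0.1957, 0.1415]
orientation: [2.868, 1.27, 0.007]
force: [-0.1, -0.2, -0.4]
opening: 0.069
gripper_force: 0.0
```

Run:
```python
from h import *
c=cam("wrist"); cv2.imwrite("pics/w12.png",cv2.resize(c["im"],(800,600)))
go(.3695,-.2995,.14,70)
```

```text
t 25.07 shift [-0.229  -0.097  -0.0017] turn -22.2 dist 0.249 psi 47.8
```

View pics/w12.png

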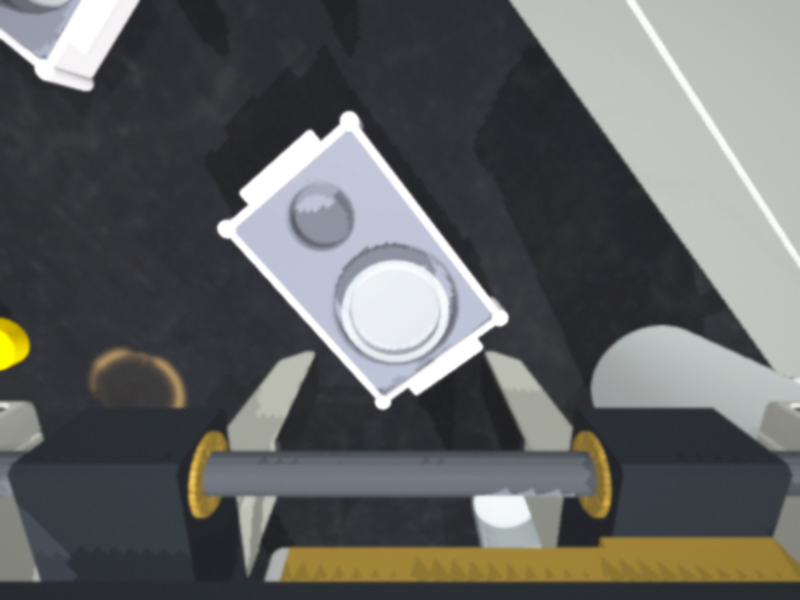

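The dish lies flat in its recess at (394,308). The dropper comes next. The picture allowance is used up, so the rest is measured numerically.

servo_tool --plan "-0.01 -0.004 0 -3; -0.03 -0.013 0 -8; -0.055 -0.023 0 -13; -0.082 -0.035 0 -19; -0.109 -0.046 0 -25; -0.136 -0.058 0 -31; -0.163 -0.069 0 -36; -0.188 -0.08 0 -38.5; -0.21 -0.089 0 -38.5; -0.225 -0.095 0 -38.5; -0.229 -0.097 0 -38.5; -0.229 -0.097 0 -38.5"

```text
t: 26.07
tool_pos: [0.3669, -0.2988, 0.1355]
orientation: [-2.293, -2.144, 0.0]
force: [-0.0, 0.3, -0.3]
opening: 0.0689
gripper_force: 0.0
```

servo_tool --plan "0 0 0 0; 0 0 0 0"

```text
t: 26.23
tool_pos: [0.3688, -0.2984, 0.1366]
orientation: [-2.291, -2.148, -0.001]
force: [0.8, 0.7, 0.6]
opening: 0.0687
gripper_force: 0.0
```

Run:
```python
from h import *
c=cam("wrist"); np.save("w13.npy",c,allow_pickle=True); s=status.read_state();print(s["tool_pos"])
print("pred",proj(c,(.3695,-.2995,.07)),proj(c,(.3695,-.2995,.0)))
h=cv2.cvtColor(c["im"],cv2.COLOR_BGR2HSV)
m=((h[...,0]>95)&(h[...,0]<125)&(h[...,1]>110)&(h[...,2]>60)).astype(np.uint8)
for k in cv2.findContours(m,0,1)[0]:
    if cv2.contourArea(k)>30: M=cv2.moments(k);u,v=M["m10"]/M["m00"],M["m01"]/M["m00"];print("blue",cv2.boundingRect(k),round(u),round(v),onz(c,u,v,.062).round(4))
m=((h[...,1]<60)&(h[...,2]>140)).astype(np.uint8);m[285:]=0;m[:150]=0
for k in cv2.findContours(m,0,1)[0]:
    if cv2.contourArea(k)>60: print("white",cv2.boundingRect(k),cv2.contourArea(k))
```

```text
[ 0.36895661 -0.29848023  0.13673474]
pred (np.float64(280.121606568823), np.float64(232.28884205704026)) (np.float64(279.9511186974653), np.float64(207.232196776443))
blue (268, 224, 22, 25) 278 236 [ 0.3678 -0.3054  0.062 ]
blue (43, 0, 78, 22) 83 8 [ 0.2515 -0.1396  0.062 ]
white (56, 272, 45, 12) 199.5
white (426, 250, 98, 35) 2037.5
white (341, 247, 47, 38) 855.0
white (170, 247, 49, 38) 833.5
white (545, 243, 15, 42) 341.5
white (263, 202, 30, 35) 563.0
```

Run:
```python
from h import *
c=np.load("w13.npy",allow_pickle=True).item()
for y in (-.299,-.303,-.307):
    print(y,[round(proj(c,(.3685,y+d,z))[1],1) for d,z in ((.013,0),(.013,.045),(.0085,.051),(-.0085,.051),(0,.076))])
h=cv2.cvtColor(c["im"],cv2.COLOR_BGR2HSV)
print([(v,*h[v,279]) for v in range(184,256,2)])
```

```text
-0.299 [np.float64(194.1), np.float64(206.6), np.float64(213.9), np.float64(233.2), np.float64(234.6)]
-0.303 [np.float64(198.0), np.float64(211.2), np.float64(218.5), np.float64(237.7), np.float64(239.5)]
-0.307 [np.float64(201.9), np.float64(215.7), np.float64(223.1), np.float64(242.1), np.float64(244.5)]
[(184, np.uint8(105), np.uint8(23), np.uint8(45)), (186, np.uint8(113), np.uint8(23), np.uint8(45)), (188, np.uint8(105), np.uint8(24), np.uint8(42)), (190, np.uint8(120), np.uint8(24), np.uint8(42)), (192, np.uint8(114), np.uint8(30), np.uint8(42)), (194, np.uint8(113), np.uint8(24), np.uint8(42)), (196, np.uint8(120), np.uint8(18), np.uint8(42)), (198, np.uint8(120), np.uint8(24), np.uint8(42)), (200, np.uint8(90), np.uint8(10), np.uint8(51)), (202, np.uint8(90), np.uint8(5), np.uint8(142)), (204, np.uint8(83), np.uint8(5), np.uint8(188)), (206, np.uint8(90), np.uint8(5), np.uint8(190)), (208, np.uint8(83), np.uint8(5), np.uint8(191)), (210, np.uint8(83), np.uint8(5), np.uint8(190)), (212, np.uint8(90), np.uint8(4), np.uint8(192)), (214, np.uint8(80), np.uint8(3), np.uint8(220))
[... 325 characters left out ...]
np.uint8(186), np.uint8(219)), (230, np.uint8(105), np.uint8(185), np.uint8(220)), (232, np.uint8(105), np.uint8(186), np.uint8(201)), (234, np.uint8(106), np.uint8(181), np.uint8(179)), (236, np.uint8(106), np.uint8(182), np.uint8(167)), (238, np.uint8(106), np.uint8(183), np.uint8(163)), (240, np.uint8(105), np.uint8(185), np.uint8(189)), (242, np.uint8(104), np.uint8(185), np.uint8(239)), (244, np.uint8(103), np.uint8(180), np.uint8(249)), (246, np.uint8(103), np.uint8(173), np.uint8(250)), (248, np.uint8(107), np.uint8(154), np.uint8(159)), (250, np.uint8(110), np.uint8(38), np.uint8(61)), (252, np.uint8(111), np.uint8(31), np.uint8(57)), (254, np.uint8(111), np.uint8(31), np.uint8(57))]
```

The bottle's edges all fit y = -0.307, so I'll use that.

Run:
```python
from h import *
go(.368,-.3067,.041)
```

```text
t 26.28 shift [-0.0083 -0.0004  0.0957] turn 0.0 dist 0.096 psi 86.3
```

servo_tool --plan "-0.004 0 0.003 0; -0.008 0 0.015 0; -0.008 0 0.04 0; -0.008 0 0.065 0; -0.008 0 0.085 0; -0.008 0 0.094 0; -0.008 0 0.095 0; -0.008 0 0.095 0; -0.008 0 0.095 0"

```text
t: 27.03
tool_pos: [0.3685, -0.3077, 0.0432]
orientation: [2.291, 2.147, 0.0]
force: [0.4, -0.2, 0.7]
opening: 0.0685
gripper_force: 0.0
```

servo_tool --plan "0 0 0 0; 0 0 0 0; 0 0 0 0; 0 0 0 0; 0 0 0 0; 0 0 0 0; 0 0 0 0; 0 0 0 0; 0 0 0 0" --grip 1 --grip_force 15

```text
t: 27.78
tool_pos: [0.3678, -0.3071, 0.0422]
orientation: [2.293, 2.148, -0.0]
force: [0.5, -0.7, 1.1]
opening: 0.0249
gripper_force: 15.0
```

Run:
```python
from h import *
go(.600,-.1227,.13,86.5)
```

```text
t 27.78 shift [ 0.1991  0.2197 -0.0878] turn -0.2 dist 0.309 psi 86.3
```

servo_tool --plan "0 0 -0.012 0; 0 0 -0.035 0; 0.006 0.007 -0.06 0; 0.02 0.022 -0.08 0; 0.04 0.044 -0.088 0; 0.06 0.066 -0.088 0; 0.08 0.088 -0.088 0; 0.1 0.11 -0.088 0; 0.12 0.132 -0.088 0; 0.14 0.155 -0.088 0; 0.16 0.177 -0.088 0; 0.177 0.195 -0.088 0"

```text
t: 28.78
tool_pos: [0.5752, -0.1416, 0.1299]
orientation: [-2.292, -2.148, -0.0]
force: [-0.8, -0.1, 0.6]
opening: 0.0252
gripper_force: 15.0
```

servo_tool --plan "0.012 0.013 0 0; 0.019 0.021 0 0; 0.022 0.0245 0 0; 0.022 0.0245 0 0; 0.022 0.0245 0.015 0; 0.022 0.0245 0.03 0; 0.022 0.0245 0.035 0; 0.022 0.0245 0.035 0; 0.022 0.0245 0.035 0"

```text
t: 29.53
tool_pos: [0.5991, -0.1234, 0.0952]
orientation: [-2.293, -2.146, 0.001]
force: [-0.3, -0.3, -0.5]
opening: 0.0249
gripper_force: 15.0
```

Run:
```python
from h import *
c=cam("wrist"); np.save("w14.npy",c,allow_pickle=True); s=status.read_state();tp=s["tool_pos"];print(tp,s["opening"],s["force"])
h=cv2.cvtColor(c["im"],cv2.COLOR_BGR2HSV)
m=((h[...,0]>95)&(h[...,0]<125)&(h[...,1]>110)&(h[...,2]>60)).astype(np.uint8); m[:,:200]=0;m[:,380:]=0
for k in cv2.findContours(m,0,1)[0]:
    if cv2.contourArea(k)>30: print("blue",cv2.boundingRect(k))
x,y,z=tp; b=z-.0422
print("pred cap base far",proj(c,(x,y+.0085,b+.051)))
# tray +y end: columns of white walls along the row through the well centre
for v in (120,150,180):
    r=h[v]; w=[u for u in range(100,460) if r[u,2]>225 and r[u,1]<30]; print(v,w[:8],w[-8:])
yw=np.radians(-3.6);X=np.array([np.cos(yw),np.sin(yw)]);Y=np.array([-np.sin(yw),np.cos(yw)]);C=np.array([.5968,-.1673])
for q in ((-.05,.076),(.05,.076),(-.05,.045),(.05,.045),(0,.045),(0,.064),(-.019,.045),(.019,.045)): print(q,np.round(proj(c,(*(C+q[0]*X+q[1]*Y),.032 if abs(q[0])==.05 else .03)),1))
col=[int(h[v,279,2]) for v in range(90,230,2)]; print(col)
go(.600,-.1227,.055)
```

```text
[ 0.59973469 -0.12340229  0.09590161] 0.024743677236911874 [-0.3382628  -0.11094249 -0.39837895]
blue (266, 266, 31, 46)
pred cap base far (np.float64(279.1177279114502), np.float64(267.27601575942987))
120 [] []
150 [] []
180 [241, 242, 243, 244, 245, 246, 247, 248] [311, 312, 313, 314, 315, 316, 317, 318]
(-0.05, 0.076) [210.8 191.5]
(0.05, 0.076) [348.5 191. ]
(-0.05, 0.045) [213.6 231.5]
(0.05, 0.045) [345.9 231.1]
(0, 0.045) [279.7 230.4]
(0, 0.064) [279.7 206.4]
(-0.019, 0.045) [254.8 230.4]
(0.019, 0.045) [304.7 230.3]
[82, 85, 85, 87, 84, 81, 80, 79, 79, 77, 77, 77, 75, 74, 71, 61, 62, 62, 62, 62, 61, 59, 58, 58, 58, 56, 54, 55, 54, 54, 55, 54, 54, 56, 56, 55, 58, 58, 59, 59, 58, 59, 61, 66, 211, 255, 255, 255, 255, 255, 255, 255, 255, 247, 205, 203, 217, 225, 239, 244, 246, 246, 246, 246, 223, 202, 202, 204, 230, 238]
t 29.58 shift [0.0007 0.0002 0.0409] turn 0.0 dist 0.041 psi 86.2
```

Run:
```python
from h import *
c=np.load("w14.npy",allow_pickle=True).item()
g=cv2.cvtColor(c["im"],cv2.COLOR_BGR2GRAY)
print("u",list(range(236,326,4)))
for v in range(196,250,3): print(v,[int(g[v,u]) for u in range(236,326,4)])
```

```text
u [236, 240, 244, 248, 252, 256, 260, 264, 268, 272, 276, 280, 284, 288, 292, 296, 300, 304, 308, 312, 316, 320, 324]
196 [255, 255, 255, 255, 255, 255, 255, 255, 255, 254, 246, 246, 246, 246, 247, 247, 247, 246, 255, 255, 255, 255, 255]
199 [236, 236, 236, 236, 236, 237, 236, 236, 237, 236, 225, 185, 186, 186, 186, 186, 186, 200, 236, 237, 237, 237, 237]
202 [236, 236, 236, 235, 236, 236, 236, 236, 236, 236, 233, 187, 186, 185, 186, 186, 186, 230, 236, 236, 236, 236, 236]
205 [236, 235, 236, 235, 236, 236, 235, 236, 236, 235, 235, 220, 224, 176, 184, 226, 227, 236, 236, 236, 236, 236, 236]
208 [237, 236, 237, 236, 235, 236, 235, 234, 233, 235, 236, 231, 223, 218, 214, 234, 234, 236, 236, 236, 236, 236, 236]
211 [236, 237, 236, 236, 236, 236, 234, 214, 206, 235, 236, 236, 236, 222, 217, 227, 235, 236, 236, 236, 236, 236, 236]
214 [237, 237, 237, 236, 236, 235, 219, 186, 187, 228, 236, 236, 236, 231, 216, 217, 229, 236, 236, 236, 236, 236, 237]
217 [237, 237, 237, 236, 236, 227, 188, 185, 185, 186, 227, 228, 234, 235, 220, 175, 185, 232, 236, 236, 236, 237, 236]
220 [237, 237, 236, 23
[... 477 characters left out ...]
 216, 197, 120, 147, 197, 225, 230, 235, 238, 239, 240, 223, 153, 137, 156, 212, 217, 237, 235, 236]
235 [218, 217, 218, 217, 204, 128, 129, 221, 225, 227, 233, 238, 240, 240, 239, 170, 116, 168, 214, 217, 236, 236, 237]
238 [217, 217, 217, 217, 213, 145, 163, 223, 225, 227, 228, 235, 238, 240, 239, 200, 113, 181, 215, 218, 236, 236, 236]
241 [217, 217, 217, 217, 217, 159, 195, 223, 226, 227, 227, 227, 229, 240, 239, 222, 127, 195, 215, 219, 236, 237, 236]
244 [218, 217, 217, 217, 217, 199, 207, 223, 226, 227, 228, 228, 227, 236, 240, 229, 163, 210, 215, 224, 236, 236, 235]
247 [219, 219, 218, 213, 210, 206, 214, 223, 226, 227, 228, 227, 227, 226, 239, 229, 186, 216, 212, 220, 235, 236, 236]
```

The well edges run from u ≈ 253 to 306 and are widest near v ≈ 231, so it's centred as predicted. Lowering the dropper and releasing it.

servo_tool --plan "0 0 0.01 0; 0 0 0.024 0; 0 0 0.034 0; 0 0 0.039 0; 0 0 0.041 0; 0 0 0.041 0; 0 0 0.041 0"

```text
t: 30.17
tool_pos: [0.5994, -0.1226, 0.0534]
orientation: [-2.292, -2.147, 0.001]
force: [0.0, -0.3, 0.3]
opening: 0.025
gripper_force: 15.0
```

servo_tool --plan "0 0 0 0; 0 0 0 0; 0 0 0 0; 0 0 0 0; 0 0 -0.01 0; 0 0 -0.03 0; 0 0 -0.055 0; 0 0 -0.085 0; 0 0 -0.115 0; 0 0 -0.14 0; 0 0 -0.15 0; 0 0 -0.15 0" --grip -0.2

```text
t: 31.17
tool_pos: [0.6017, -0.1233, 0.2085]
orientation: [2.288, 2.144, 0.005]
force: [0.1, 1.5, 0.6]
opening: 0.0558
gripper_force: 0.0
```

servo_tool --plan "-0.02 -0.02 -0.01 0; -0.05 -0.05 -0.02 0; -0.08 -0.08 -0.04 0; -0.11 -0.11 -0.06 0; -0.14 -0.14 -0.06 0; -0.16 -0.16 -0.06 0; -0.17 -0.17 -0.06 0; -0.17 -0.17 -0.06 0; -0.17 -0.17 -0.06 0"

```text
t: 31.92
tool_pos: [0.4182, -0.2813, 0.2624]
orientation: [-2.293, -2.144, -0.0]
force: [0.8, 0.7, 0.4]
opening: 0.0556
gripper_force: 0.0
```

Run:
```python
from h import *
T=cam("top"); h=cv2.cvtColor(T["im"],cv2.COLOR_BGR2HSV); g=h[...,2].astype(int)
s=status.read_state(); print(s["t"],s["tool_pos"])
D=np.array([-.0025,-.0035]) # top-camera offset seen so far
P=lambda x,y,z:np.round(proj(T,(x+D[0],y+D[1],z)),1)
print("expected cap",P(.581,.1505,.034),"dropper cap",P(.5997,-.123,.08),"dish",P(.594,-.1947,.037),"jar lid",P(.589,.082,.092),"tube rim",P(.5742,.205,.136))
def blobs(n,m,lo):
    for k in cv2.findContours(m.astype(np.uint8),0,1)[0]:
        if cv2.contourArea(k)>lo: M=cv2.moments(k); print(n,round(M["m10"]/M["m00"],1),round(M["m01"]/M["m00"],1),cv2.contourArea(k),cv2.boundingRect(k))
mm=np.zeros_like(g,bool); mm[130:225,170:400]=1
blobs("orange",(h[...,1]>130)&(h[...,0]<15)&(g>100)&mm,20)
blobs("blue",(h[...,1]>90)&(h[...,0]>95)&(h[...,0]<125)&(g>50)&mm,5)
blobs("bright",(g>165)&(h[...,1]<60)&mm,40)
T0=np.load("top0.npy",allow_pickle=True).item(); d=cv2.absdiff(T0["im"],T["im"]).max(2)>60
for n,(x0,y0,x1,y1) in dict(wash=(112,140,160,185),beaker=(420,170,462,206),pitcher=(408,95,472,160)).items(): print(n,"changed px",int(d[y0:y1,x0:x1].sum()))
```

```text
31.9667 [ 0.4189147  -0.28073644  0.26259973]
expected cap [228.5 180. ] dropper cap [336.9 167. ] dish [363.4 172.8] jar lid [253.3 171.4] tube rim [199.3 174. ]
orange 228.0 179.3 122.5 (222, 173, 13, 14)
blue 335.1 166.6 18.5 (333, 164, 6, 6)
bright 200.4 182.8 328.5 (191, 162, 27, 43)
bright 258.1 174.2 777.5 (217, 154, 61, 46)
bright 351.2 172.1 2427.5 (318, 151, 68, 43)
bright 171.9 139.7 62.5 (170, 130, 5, 21)
wash changed px 571
beaker changed px 543
pitcher changed px 0
```

The cap, dropper, jar and tube all sit where expected. I need to check the changed pixels near the wash bottle and beaker, so I'll move the arm aside and compare masks.

servo_tool --plan "-0.03 -0.015 0 0; -0.06 -0.03 0 0; -0.09 -0.045 0 0; -0.12 -0.06 0 0; -0.15 -0.075 0 0; -0.18 -0.09 0 0; -0.21 -0.105 0 0; -0.24 -0.12 0 0; -0.25 -0.13 0 0; -0.25 -0.13 0 0; -0.25 -0.13 0 0"

```text
t: 32.88
tool_pos: [0.2739, -0.5216, 0.263]
orientation: [-2.291, -2.147, -0.002]
force: [0.9, 0.6, 0.8]
opening: 0.0557
gripper_force: 0.0
```

Run:
```python
from h import *
T=cam("top"); S=cam("side"); print(status.read_state()["tool_pos"])
T0=np.load("top0.npy",allow_pickle=True).item();S0=np.load("side0.npy",allow_pickle=True).item()
T1=np.load("top1.npy",allow_pickle=True).item()
def st(c,box,lo):
    x0,y0,x1,y1=box; h=cv2.cvtColor(c["im"],cv2.COLOR_BGR2HSV)[y0:y1,x0:x1]
    m=(h[...,2]>lo); b=(h[...,1]>130)&(h[...,0]>95)&(h[...,0]<125)
    v,u=np.nonzero(m); vb,ub=np.nonzero(b); f=lambda a:round(float(a.mean()),1) if len(a) else None
    return len(u),f(u),f(v),"blue",len(ub),f(ub),f(vb)
for n,b,lo in (("wash",(112,140,160,185),110),("beaker",(420,170,462,206),90)):
    for t,c in (("0",T0),("mid",T1),("now",T)): print(n,t,st(c,b,lo))
for n,b,lo in (("wash",(190,245,225,315),150),("beaker",(262,138,284,168),100),("tube/dropper/tray area",(225,165,270,205),150)):
    for t,c in (("0",S0),("now",S)): print("side",n,t,st(c,b,lo))
# edges-based shift
for n,b,A,B in (("wash top",(112,140,160,185),T0,T),("beaker top",(420,170,462,206),T0,T),("wash side",(190,245,225,315),S0,S),("beaker side",(262,138,284,168),S0,S)):
    x0,y0,x1,y1=b; t=cv2.cvtColor(A["im"],6)[y0:y1,x0:x1]; r=cv2.matchTemplate(cv2.cvtColor(B["im"],6)[y0-8:y1+8,x0-8:x1+8],t,cv2.TM_CCOEFF_NORMED); _,mx,_,l=cv2.minMaxLoc(r); print(n,round(mx,3),l[0]-8,l[1]-8)
```

```text
[ 0.27457579 -0.52100882  0.26365474]
wash 0 (1629, 23.1, 18.5, 'blue', 93, 13.1, 13.7)
wash mid (1772, 25.7, 20.0, 'blue', 72, 12.4, 13.3)
wash now (1585, 22.8, 18.1, 'blue', 92, 13.1, 13.1)
beaker 0 (676, 19.0, 19.0, 'blue', 0, None, None)
beaker mid (588, 18.0, 19.3, 'blue', 0, None, None)
beaker now (694, 19.1, 18.9, 'blue', 0, None, None)
side wash 0 (1572, 17.2, 36.7, 'blue', 91, 13.2, 12.9)
side wash now (1562, 17.0, 36.5, 'blue', 93, 13.5, 13.1)
side beaker 0 (505, 10.4, 12.0, 'blue', 0, None, None)
side beaker now (506, 10.4, 12.0, 'blue', 0, None, None)
side tube/dropper/tray area 0 (481, 22.6, 24.1, 'blue', 0, None, None)
side tube/dropper/tray area now (711, 23.6, 22.2, 'blue', 10, 21.5, 15.6)
wash top 0.964 0 0
beaker top 1.0 0 0
wash side 0.993 0 0
beaker side 1.0 0 0
```

The wash bottle and beaker haven't moved, and every placed item is at its expected position. Handing in.

```bash
python3 -c "
from plant import robot
print(robot.close_job())"
```

```text
the job is handed in; nothing more can be done
None
```

I put all five items in their wells, right way up, and handed the job in at about 33 s; the wash bottle and beaker did not move, and the hand-in returned no verdict.

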